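# Hold the offset lever level over its fixture

### The arm

A 6-joint arm with a two-finger parallel gripper is mounted at the origin on a cart in front of the work surface, level with it; the furniture and walls round the work are solid. World frame = base frame: x ahead of the robot, y to its left, z up, the work surface at z = 0. Lengths are in m, angles in rad, forces in N, time in s.
With the tool pointing down it reaches from about 0.3 to 0.875 m from the base axis. Payload 4.2 kg.
Tool frame: the origin (TCP) lies midway between the tips of the shut fingers; the grasp point (between the pads) lies env.grasp_offset behind it (env.grasp_offset is the distance from the TCP to the grasp point, in m); z points along the fingers, y is the line along which they close (so a half turn about z gives the same grasp; the last joint's range is limited). The gripper opens to 85 mm and grips with 20 to 120 N. Pads are 22 mm wide; open, the fingers measure 114 mm over their backs; the gripper's body (76 mm by 85 mm) begins 54 mm behind the grasp point. The pads swing forward as they close: fully open they stand 13 mm farther back than shut.
Start: joints at [1.245, 0.32, 1.565, -0, 1.257, -0.02], TCP at [0.173, 0.548, 0.231] pointing down, gripper open.
Joint ranges: [-3.11, 3.11], [-0.84, 2.01], [0.21, 2.61], [-1.34, 4.49], [0.05, 2.63], [-2.56, 2.56]. Speed limits (rad/s): [2.57, 2.57, 3.14, 3.14, 3.14, 3.14].

### API

Orientations are given as a unit quaternion [x, y, z, w].
In Python, from bench import env, viewer gives the robot as it stands. The module is installed in compiled form; this text tells all that it offers.
- The arm moves only by the tool servo_tool, never from a script. Its argument "deltas" is a list of rows, each a list of 7 numbers: the opening, from 0 (shut) to 1 (fully open), then the shift along the tool's x, y, z each as a share of 8 cm, from -1 to 1, then the turn, a rotation vector about the tool's x, y, z each as a share of 120 degrees, from -1 to 1. A call has 1 to 5 rows; each row is the pose to reach, as a shift and turn from the pose commanded when the call began, along the tool's axes at that moment; what a row does not reach only later rows make up. A row lasts 1/12 s, in which the tool goes at most 41.7 mm and 7.16 degrees, less where a joint would pass 70% of its speed; a pose out of reach is approached as far as the arm can. A call with a number of a shift or a turn outside -1 to 1 is refused whole. A call with a gripper value outside its range is refused whole. The fingers move at their own pace and stop on an object; "squeeze" is the grip in N (left out, the last holds). Time passes only in rows, so rows that repeat a pose let the fingers close. It gives the time, the measured TCP pose, the force, the opening and the grip force at its end, in the units of the state.
- env.read_state(): the state, without advancing time (a new reading comes with each control period).
- viewer.capture(name): name is "scene" or "top"; returns the picture (420x560x3 uint8, blue, green, red); there is no depth.
- viewer.camera_params(name): a dict with "intrinsics" (3x3 intrinsics, pixels), "cam_to_world" (4x4, takes a point from camera to world coordinates). Camera axes: x right, y down, z forward; pixel columns grow to the right and rows downward; lengths in m; the calibration is good to about 2 mm. A picture is of the moment at which its call begins. camera_params takes no time and is no camera call.
- env.job_done(): hands the job in; it is judged then, once.
The state is a dict: "time": time; "q": joint angles; "joint_velocities": joint speeds; "joint_torque": joint torques, N m; "tcp_pos": TCP position; "tool_rot": TCP orientation; "wrist_force": force on the tool from outside, world axes, zero at the start; "torque": the same for the moment, N m; "grip_width": finger opening in m; "grip_force": force on a finger pad.
Only numpy, scipy, OpenCV 4.12 (cv2) and the standard library are available. Lean on these libraries where they do the work, as an engineer would, in place of code of your own. Each camera call takes 0.05 s, during which the arm holds its last target. There are 200 camera calls.

### The job

Draw the offset lever out from under the low shelf without jamming it against the shelf, then lift it by its balance point and carry it to the two-seat fixture. Hold it level and still about 5 cm above the seats, its boss over the cup and its foot over the fork, never touching the fixture with it, so that the seats can be wiped; do not disturb the other things on the bench. Finish while still holding it there: do not lower it or let go.

Things in the scene. Friction and masses are not known exactly. Their poses are not given: they have to be found in the camera images.
- lever: Loose lever, 0.36 to 0.54 kg, standing on the bench: steel boss 48 mm diameter, 38 high (cap to 41); aluminium bar 16 wide, its underside 12 and top 28 mm above the lever's underside; at the far end a small foot 20 diameter, 30 high (cap to 33). Origin: centre of the boss's underside; x along the bar to the foot (foot centre x = 215, end 225), z up. Bare bar from x = 24 to 205.
- lever_balance (a point): The lever's balance point (centre of mass), the same at any weight: 60 mm from the boss's centre towards the foot, at mid height of the bar, 20 mm above the lever's underside; axes as the lever's. At the start 60 to 85 mm in front of the low shelf. Grip the bar across its 16 mm width here, within 15 mm along the bar.
- lever_foot (a point): Centre of the underside of the lever's small foot, 215 mm from the boss's centre. At the start it stands 70 to 95 mm deep in the middle bay of the low shelf, the bar along the shelf's x within 0.06 rad and its line within 22 mm of the bay's middle.
- low_shelf: White laminate shelf fixed on the bench, 110 mm deep (x), 200 wide (y), 50 high; a bottle and a timer stand on it. Origin: centre of its underside; x from front to back, the open front (towards the robot) at x = -55. Top plate's underside 42 mm above the bench. Upright panels make three bays open at both ends; the middle one, 64 mm wide, is centred on y = 0.
- fixture: Metal two-seat fixture fixed on the bench: plate 260 x 70 x 10 mm with a round cup at one end and a fork block at the other. Origin: centre of the plate's underside on the bench; x points from cup to fork, z up. Cup and fork tops are 47 mm above the bench. Between it and the shelf's side of the bench stands an instrument with a tilted screen, up to 140 mm high: carry over it.
- cup_mouth (a point): Centre of the rim of the round cup that takes the boss (outer diameter 68 mm, inner 56, 14 mm deep), 107.5 mm from the fixture's middle on its -x side, 47 mm above the bench.
- fork_mouth (a point): Centre of the top of the fork that takes the foot (slot 26 mm wide along the fixture's x, 15 mm deep, block 30 x 50 mm), 215 mm from the cup's centre, 47 mm above the bench.
- dye_bottle: Bystander: reagent bottle, 48 mm diameter, 90 mm high, standing on the low shelf. Origin: centre of its underside.
- bench_timer: Bystander: white timer, 62 x 66 x 19 mm, lying on the low shelf. Origin: centre of its underside.
- well_rack: Bystander: flat 60-well rack, 218 x 99 x 27 mm, on the bench to the right. Origin: centre of its underside.
- tips: Bystander: box of pipette tips, 116 x 85 x 78 mm. Origin: centre of its underside.
- small_beaker: Bystander: glass beaker, 52 mm diameter, 58 mm high. Origin: centre of its underside.
- buffer_bottle: Bystander: reagent bottle, 56 mm diameter, 105 mm high, standing on the bench beside the shelf's front. Origin: centre of its underside.

How it is judged:
By the outcome, as a careful person would: the job done as asked, in the order asked, and still so for the second after the job is handed in, while the arm keeps its last pose, push and grip.
It also fails if it takes over 48 s, if anything falls off the work surface, if the arm or the gripper's body presses on something with over 40 N, if the wrist force passes 120 N, or if a joint passes its speed limit or range.

## Working session

There is one attempt and no reset: what is moved stays moved. The work goes in short steps, Python scripts to look and compute and a tool call to move; the robot and the scene stay as the last step left them, time stands still between calls to the robot, and variables do not carry over. Pictures are saved under pics/ and viewed, at most 10 in all, crops included, and the job is handed in when it is done.

Besides the shell and the picture viewer there is one more tool, called after "Call:" as name(argument=value, ...), one argument or row to a line, values as JSON. servo_tool: Moves the arm, as the interface text tells. Its arguments: {"type":"object","properties":{"deltas":{"type":"array","items":{"type":"array","items":{"type":"number"}}},"squeeze":{"type":"number"}},"required":["deltas"]}

```bash
mkdir -p pics; python3 - <<'E'
from bench import env, viewer
import cv2,numpy as np
for n in("scene","top"):
    cv2.imwrite(f"pics/{n}0.png",viewer.capture(n)); p=viewer.camera_params(n)
    print(n,np.round(p["intrinsics"],1).tolist(),np.round(p["cam_to_world"],3).tolist())
s=env.read_state();print(env.grasp_offset,s)
E
```

```text
scene [[489.7, 0.0, 282.9], [0.0, 489.7, 208.9], [0.0, 0.0, 1.0]] [[0.595, -0.392, 0.702, -0.524], [-0.803, -0.263, 0.535, -0.792], [-0.025, -0.882, -0.471, 0.781], [0.0, 0.0, 0.0, 1.0]]
top [[432.0, 0.0, 286.3], [0.0, 432.0, 207.8], [0.0, 0.0, 1.0]] [[0.006, -0.998, 0.067, 0.484], [-1.0, -0.006, 0.005, 0.026], [-0.004, -0.067, -0.998, 1.49], [0.0, 0.0, 0.0, 1.0]]
0.0187 {'time': 0.1, 'q': array([ 1.24502042e+00,  3.20230787e-01,  1.56555375e+00, -1.37913298e-05,
        1.25739893e+00, -2.00023776e-02]), 'joint_velocities': array([-0.00153539, -0.00106849, -0.00102017,  0.0011088 ,  0.00052813,
       -0.00032673]), 'joint_torque': array([-7.48446928e-05, -4.16410518e+01, -2.34705842e+01, -6.11642150e-06,
        4.88602920e-03, -7.50357600e-06]), 'tcp_pos': array([0.17296138, 0.5479244 , 0.23056599]), 'tool_rot': array([ 1.52289698e-01,  9.88335578e-01, -7.84674065e-04, -1.30372310e-04]), 'wrist_force': array([-0.98373557, -0.60419026, -0.25745698]), 'torque': array([ 0.01228268, -0.08404958,  0.02846418]), 'grip_force': 0.0, 'grip_width': 0.0852212876963576}
```

View pics/scene0.png

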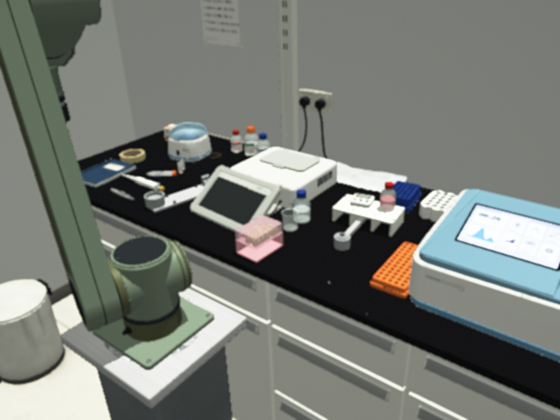

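View pics/top0.png

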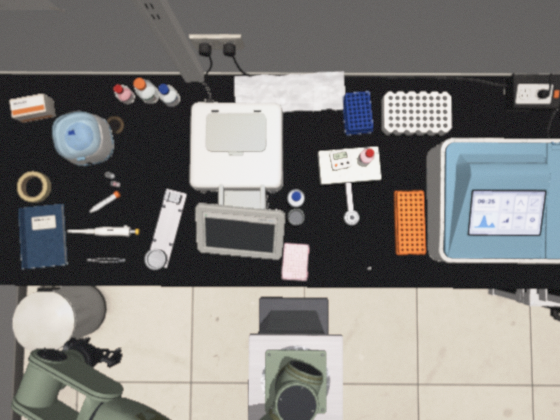

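The scene view shows the boss at about (343,240), with the bar running up to the shelf at about (365,222), and the fixture near (165,195). The top view shows the boss at (351,217), the bar running up to the shelf front at (350,184), the fixture cup at (156,259) and the fork at (174,197).

```bash
python3 - <<'E'
import cv2,numpy as np
t=cv2.imread("pics/top0.png");s=cv2.imread("pics/scene0.png")
f=lambda im,x,y,w,h:cv2.resize(im[y:y+h,x:x+w],(400,300),interpolation=cv2.INTER_CUBIC)
m=np.vstack([np.hstack([f(t,305,145,107,80),f(s,320,180,107,80)]),np.hstack([f(t,115,190,107,80),f(s,125,160,107,80)])])
cv2.imwrite("pics/m1.png",m)
E
```

```text
(no output)
```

View pics/m1.png

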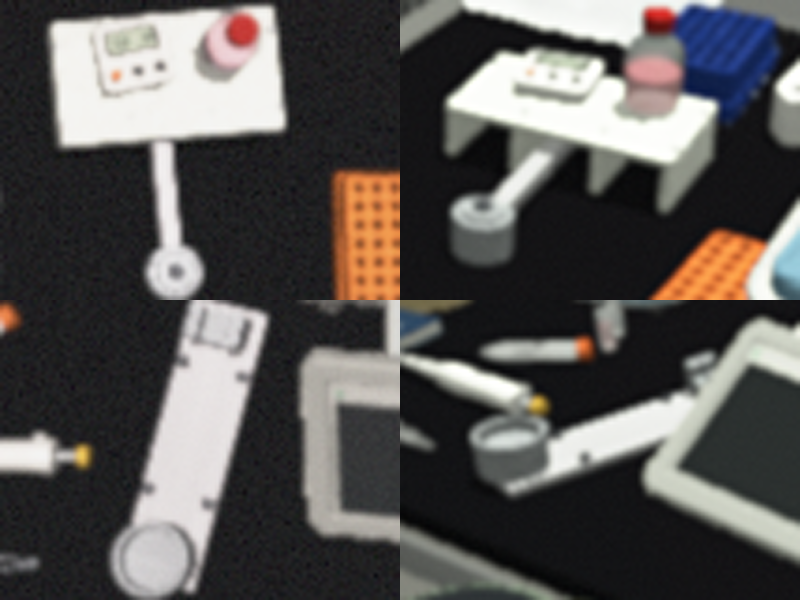

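The top crop shows the boss hole at (175,270), the bar running up to (162,142), the cup centre at (153,558) and the fork centre at about (221,326). The scene crop shows the boss top at (485,212), the cup rim at (511,433), and the fork partly hidden behind the screen.

```bash
cat >h.py <<'E'
import cv2,numpy as np
from bench import env,viewer
from scipy.spatial.transform import Rotation as R
def ray(n,p):
    c=viewer.camera_params(n);T=np.array(c["cam_to_world"])
    d=T[:3,:3]@np.linalg.inv(c["intrinsics"])@[p[0],p[1],1];return T[:3,3],d
def plane(n,p,z): o,d=ray(n,p);return o+d*(z-o[2])/d[2]
def tri(a,b):
    o1,d1=ray("top",a);o2,d2=ray("scene",b);A=np.stack([d1,-d2],1)
    t=np.linalg.lstsq(A,o2-o1,rcond=None)[0];p,q=o1+d1*t[0],o2+d2*t[1];return (p+q)/2,np.linalg.norm(p-q)
E
python3 - <<'E'
from h import *
np.set_printoptions(precision=4,suppress=True)
k=400/107;kk=300/80
up=lambda x0,y0,u,v:(x0+(u+.5)/k-.5,y0+(v+.5)/kk-.5)
t=cv2.imread("pics/top0.png")
g=cv2.cvtColor(t,cv2.COLOR_BGR2GRAY)
def circ(x,y,w,h,rmin,rmax,sc=8):
    z=cv2.GaussianBlur(cv2.resize(g[y:y+h,x:x+w],None,fx=sc,fy=sc,interpolation=cv2.INTER_CUBIC),(0,0),3)
    c=cv2.HoughCircles(z,cv2.HOUGH_GRADIENT,1.5,400,param1=80,param2=15,minRadius=int(rmin*sc),maxRadius=int(rmax*sc))[0][0]
    return x+(c[0]+.5)/sc-.5,y+(c[1]+.5)/sc-.5,c[2]/sc
b=circ(338,204,28,26,5.5,9);c=circ(140,244,32,30,7,11)
print("boss",b,plane("top",b[:2],.041),up(305,145,175,270),"cup",c,plane("top",c[:2],.047),up(115,190,153,258))
print("boss hand",tri(up(305,145,175,270),up(320,180,85,212)),"cup hand",tri(up(115,190,153,258),up(125,160,111,133)))
print("fork",plane("top",up(115,190,221,26),.047))
# bar centre line: per row weighted centroid
P=[]
for r in range(187,208):
    row=np.clip(g[r,338:364].astype(float)-60,0,None);P.append((338+(row*np.arange(26)).sum()/row.sum(),r))
P=np.array(P);q=np.polyfit(P[:,1],P[:,0],1);print("bar fit",q,np.std(P[:,0]-np.polyval(q,P[:,1])))
a,e=[plane("top",(np.polyval(q,r),r),.028) for r in(188,206)];print(a,e,np.arctan2(*(a-e)[[1,0]]))
# shelf outline, top plate at .05
m=(g[140:195,312:390]>120).astype(np.uint8);m[45:]=0;n,l,s,_=cv2.connectedComponentsWithStats(m);i=1+s[1:,4].argmax()
rc=cv2.minAreaRect(np.argwhere(l==i)[:,::-1].astype(np.float32))
for p in cv2.boxPoints(rc):print("shelf",plane("top",p+[312,140],.05))
for u,v in((49,22),(277,8),(286,130),(60,147)):print("sh hand",plane("top",up(305,145,u,v),.05))
# front bottom of panels (scene), bench plane
for u,v in((447-400,155),(595-400,195),(511-400,165),(660-400,213)):print("panel",plane("scene",up(320,180,u,v),0))
for u,v in((153,142),(173,142)):print("bar edge at shelf",plane("top",up(305,145,u,v),.028))
# fixture plate corners z=.01
for u,v in((190,0),(268,16),(193,292)):print("plate",plane("top",up(115,190,u,v),.01))
E
```

```text
boss (np.float32(351.53125), np.float32(217.15625), np.float32(7.375)) [ 0.5509 -0.1868  0.041 ] (351.44625, 216.63333333333333) cup (np.float32(154.65625), np.float32(258.65625), np.float32(10.46875)) [0.4084 0.4689 0.047 ] (155.56125, 258.43333333333334)
boss hand (array([ 0.5529, -0.1875,  0.0322]), np.float64(0.0005493313264310468)) cup hand (array([0.4082, 0.4674, 0.0452]), np.float64(0.002549685623997269))
fork [0.6161 0.4103 0.047 ]
bar fit [  0.1024 328.9436] 0.10415596845902257
[ 0.6506 -0.1777  0.028 ] [ 0.5893 -0.1838  0.028 ] 0.09835152193587875
shelf [ 0.7752 -0.0718  0.05  ]
shelf [ 0.7937 -0.2772  0.05  ]
shelf [ 0.6708 -0.2864  0.05  ]
shelf [ 0.6525 -0.0821  0.05  ]
sh hand [ 0.7745 -0.0725  0.05  ]
sh hand [ 0.7884 -0.2779  0.05  ]
sh hand [ 0.6781 -0.2851  0.05  ]
sh hand [ 0.6616 -0.0825  0.05  ]
panel [ 0.662  -0.0866  0.    ]
panel [ 0.673  -0.2225  0.    ]
panel [ 0.6776 -0.1406  0.    ]
panel [ 0.677 -0.279  0.   ]
bar edge at shelf [ 0.6694 -0.1688  0.028 ]
bar edge at shelf [ 0.6695 -0.187   0.028 ]
plate [0.6433 0.4493 0.01  ]
plate [0.6289 0.377  0.01  ]
plate [0.3768 0.4399 0.01  ]
```

Call:
servo_tool(
  deltas=[
    [1,-0.33,-0.29,-0.15,0,0,0],
    [1,-0.66,-0.59,-0.3,0,0,0],
    [1,-1,-0.88,-0.3,0,0,0],
  ],
)

```text
time: 0.35
tcp_pos: [0.2288, 0.457, 0.2567]
tool_rot: [0.151, 0.988, 0.001, 0.001]
wrist_force: [0.5, -0.8, 1.2]
grip_width: 0.0851
grip_force: 0.0
```

Call:
servo_tool(
  deltas=[
    [1,-0.33,-0.29,0,0,0,0],
    [1,-0.66,-0.59,0,0,0,0],
    [1,-1,-0.88,0,0,0,0],
  ],
)

```text
time: 0.6
tcp_pos: [0.2835, 0.3641, 0.255]
tool_rot: [0.152, 0.988, -0.0, -0.0]
wrist_force: [0.4, 0.8, -0.4]
grip_width: 0.0852
grip_force: 0.0
```

Call:
servo_tool(
  deltas=[
    [1,-0.33,-0.29,0,0,0,0],
    [1,-0.66,-0.59,0,0,0,0],
    [1,-1,-0.88,0,0,0,0],
  ],
)

```text
time: 0.85
tcp_pos: [0.3385, 0.2729, 0.2551]
tool_rot: [0.152, 0.988, -0.0, -0.0]
wrist_force: [0.7, 0.3, -1.2]
grip_width: 0.0851
grip_force: 0.0
```

Call:
servo_tool(
  deltas=[
    [1,-0.33,-0.29,0,0,0,0],
    [1,-0.66,-0.59,0,0,0,0],
    [1,-1,-0.88,0,0,0,0],
  ],
)

```text
time: 1.1
tcp_pos: [0.3937, 0.1817, 0.2551]
tool_rot: [0.152, 0.988, -0.0, -0.0]
wrist_force: [0.6, 0.5, 0.5]
grip_width: 0.0854
grip_force: 0.0
```

Call:
servo_tool(
  deltas=[
    [1,-0.33,-0.29,0,0,0,0],
    [1,-0.66,-0.59,0,0,0,0],
    [1,-1,-0.88,0,0,0,0],
  ],
)

```text
time: 1.35
tcp_pos: [0.4488, 0.0905, 0.2551]
tool_rot: [0.152, 0.988, -0.0, -0.0]
wrist_force: [0.2, 0.1, 0.3]
grip_width: 0.0854
grip_force: 0.0
```

Call:
servo_tool(
  deltas=[
    [1,-0.33,-0.29,0,0,0,0],
    [1,-0.66,-0.59,0,0,0,0],
    [1,-1,-0.88,0,0,0,0],
  ],
)

```text
time: 1.6
tcp_pos: [0.5039, -0.0008, 0.255]
tool_rot: [0.152, 0.988, 0.0, -0.0]
wrist_force: [0.0, 0.4, -0.5]
grip_width: 0.0854
grip_force: 0.0
```

Call:
servo_tool(
  deltas=[
    [1,-0.32,-0.29,0,0,0,0],
    [1,-0.64,-0.58,0,0,0,0],
    [1,-0.97,-0.865,0,0,0,0],
  ],
)

```text
time: 1.85
tcp_pos: [0.5571, -0.09, 0.2548]
tool_rot: [0.153, 0.988, 0.0, -0.0]
wrist_force: [-0.1, 0.2, -0.2]
grip_width: 0.0852
grip_force: 0.0
```

Call:
servo_tool(
  deltas=[
    [1,-0.25,-0.22,0,0,0,-0.05],
    [1,-0.5,-0.44,0,0,0,-0.1],
    [1,-0.75,-0.65,0,0,0,-0.15],
    [1,-0.97,-0.865,0,0,0,-0.193],
    [1,-0.97,-0.865,0,0,0,-0.193],
  ],
)

```text
time: 2.27
tcp_pos: [0.6115, -0.1816, 0.2538]
tool_rot: [-0.049, 0.999, -0.001, -0.0]
wrist_force: [-0.4, 0.0, -0.1]
grip_width: 0.0853
grip_force: 0.0
```

```bash
python3 - <<'E'
from h import *
s=env.read_state();M=R.from_quat(s["tool_rot"]).as_matrix()
print(s["tcp_pos"],s["q"].round(2));print((M.T@(np.array([.611,-.1812,.12])-s["tcp_pos"])/.08).round(3),M.round(3).tolist(), "bar yaw",np.arctan2(-M[1,0],-M[0,0]))
t=viewer.capture("top");v=viewer.capture("scene")
f=lambda im,x,y,w,h:cv2.resize(im[y:y+h,x:x+w],(400,300),interpolation=cv2.INTER_CUBIC)
cv2.imwrite("pics/m2.png",np.hstack([f(t,305,145,107,80),f(v,300,150,133,100)]))
E
```

```text
[ 0.61146106 -0.18156088  0.25378625] [-0.31  0.41  1.37 -0.    1.36 -1.97]
[0.005 0.008 1.672] [[-0.995, -0.098, -0.0], [-0.098, 0.995, -0.002], [0.0, -0.002, -1.0]] bar yaw 0.09778203056596678
```

View pics/m2.png

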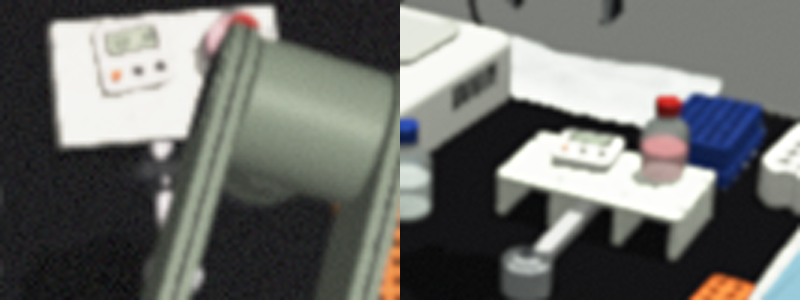

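The scene crop shows the fingertips, still high, at (490,10) and (620,10), with the lever unchanged. The top crop shows the arm covering the lever. I'll descend now and watch the force.

Call:
servo_tool(
  deltas=[
    [1,0,0,0.3,0,0,0],
    [1,0,0,0.65,0,0,0],
    [1,0,0,1,0,0,0],
  ],
)

```text
time: 2.62
tcp_pos: [0.6097, -0.1765, 0.1752]
tool_rot: [-0.049, 0.999, -0.0, 0.001]
wrist_force: [1.3, -0.1, -0.2]
grip_width: 0.0855
grip_force: 0.0
```

Call:
servo_tool(
  deltas=[
    [1,0,0,0.3,0,0,0],
    [1,0,0,0.6,0,0,0],
    [1,0,0,0.8,0,0,0],
    [1,0,0,1,0,0,0],
  ],
)

```text
time: 2.95
tcp_pos: [0.6089, -0.176, 0.0941]
tool_rot: [-0.049, 0.999, 0.001, -0.001]
wrist_force: [0.2, 0.3, 0.5]
grip_width: 0.0856
grip_force: 0.0
```

```bash
python3 - <<'E'
from h import *
s=env.read_state();print(s["tcp_pos"],s["wrist_force"])
t=viewer.capture("scene")
cv2.imwrite("pics/s3.png",cv2.resize(t[110:270,260:460],(750,600),interpolation=cv2.INTER_CUBIC))
E
```

```text
[ 0.60885553 -0.17603984  0.09409928] [0.177428   0.27028348 0.49184415]
```

View pics/s3.png

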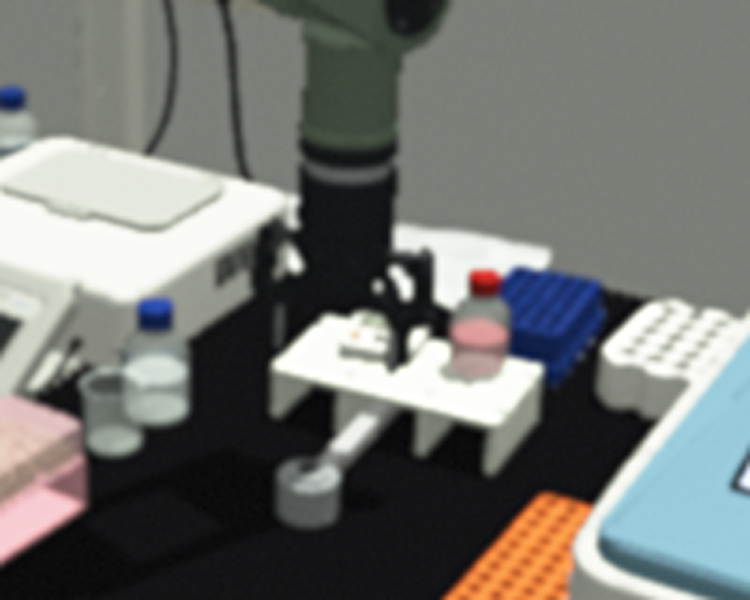

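The picture shows the open fingers straddling the bar in front of the shelf, at about (280,330) and (400,350). The wrist is well clear of the bottle at (480,330). I'll correct the sideways error and finish the descent.

Call:
servo_tool(
  deltas=[
    [1,-0.02,-0.067,0.2,0,0,0],
    [1,-0.02,-0.067,0.45,0,0,0],
    [1,-0.02,-0.067,0.7,0,0,0],
    [1,-0.02,-0.067,0.7,0,0,0],
  ],
)

```text
time: 3.33
tcp_pos: [0.6093, -0.181, 0.0363]
tool_rot: [-0.049, 0.999, 0.001, -0.004]
wrist_force: [-0.2, 1.3, 0.0]
grip_width: 0.0856
grip_force: 0.0
```

```bash
python3 - <<'E'
from h import *
s=env.read_state();M=R.from_quat(s["tool_rot"]).as_matrix()
print(s["tcp_pos"],s["wrist_force"],(M.T@(np.array([.611,-.1812,.005])-s["tcp_pos"])/.08).round(3),M[:,2])
E
```

```text
[ 0.60925239 -0.18104975  0.0362601 ] [-0.2035862   1.34340029  0.02412885] [-0.024 -0.005  0.391] [-0.00720726  0.0026265  -0.99997058]
```

Call:
servo_tool(
  deltas=[
    [1,-0.024,-0.005,0.15,0,0,0],
    [1,-0.024,-0.005,0.3,0,0,0],
    [1,-0.024,-0.005,0.38,0,0,0],
    [1,-0.024,-0.005,0.38,0,0,0],
    [1,-0.024,-0.005,0.38,0,0,0],
  ],
)

```text
time: 3.75
tcp_pos: [0.6141, -0.183, 0.0088]
tool_rot: [-0.049, 0.999, 0.0, -0.0]
wrist_force: [0.3, 0.5, 0.0]
grip_width: 0.0853
grip_force: 0.0
```

```bash
python3 - <<'E'
from h import *
s=env.read_state();M=R.from_quat(s["tool_rot"]).as_matrix()
print(s["tcp_pos"],s["wrist_force"],(M.T@(np.array([.611,-.1812,.005])-s["tcp_pos"])/.08).round(3),M[:,2])
t=viewer.capture("scene")
cv2.imwrite("pics/s4.png",cv2.resize(t[190:270,310:416],(800,600),interpolation=cv2.INTER_CUBIC))
E
```

```text
[ 0.61405406 -0.18295083  0.00882962] [0.25399367 0.50902092 0.03394245] [0.036 0.026 0.048] [-2.55270165e-04  1.88832350e-04 -9.99999950e-01]
```

View pics/s4.png

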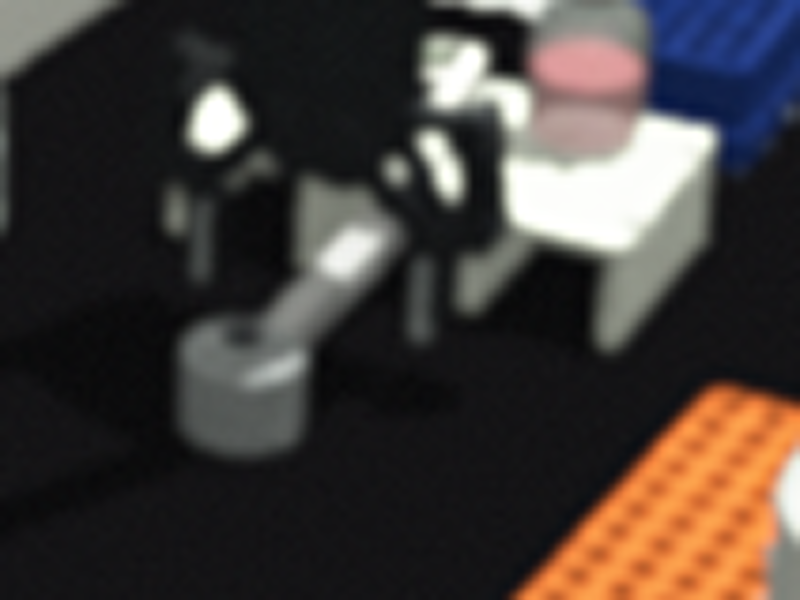

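The picture shows the open fingers on both sides of the bar, at (200,230) and (420,290), near the balance point. I'll make a small correction and then close.

Call:
servo_tool(
  deltas=[
    [1,0.03,0.025,0.04,0,0,0],
    [1,0.03,0.025,0.04,0,0,0],
    [0.4,0.03,0.025,0.04,0,0,0],
    [0.3,0.03,0.025,0.04,0,0,0],
    [0.25,0.03,0.025,0.04,0,0,0],
  ],
  squeeze=30,
)

```text
time: 4.22
tcp_pos: [0.6117, -0.1813, 0.0059]
tool_rot: [-0.049, 0.999, -0.0, 0.0]
wrist_force: [0.1, 0.3, -0.8]
grip_width: 0.0515
grip_force: 0.0
```

Call:
servo_tool(
  deltas=[
    [0,0,0,0,0,0,0],
    [0,0,0,0,0,0,0],
    [0,0,0,0,0,0,0],
    [0,0,0,0,0,0,0],
    [0,0,0,0,0,0,0],
  ],
  squeeze=30,
)

```text
time: 4.63
tcp_pos: [0.6116, -0.1812, 0.0059]
tool_rot: [-0.049, 0.999, 0.0, 0.0]
wrist_force: [0.1, 0.4, 0.9]
grip_width: 0.0152
grip_force: 30.8
```

Call:
servo_tool(
  deltas=[
    [0,0,0,0,0,0,0],
    [0,0,0,0,0,0,0],
    [0,0,0,0,0,0,0],
  ],
  squeeze=60,
)

```text
time: 4.88
tcp_pos: [0.6117, -0.1813, 0.006]
tool_rot: [-0.049, 0.999, -0.0, 0.0]
wrist_force: [0.5, 0.7, 3.8]
grip_width: 0.0151
grip_force: 59.3
```

Call:
servo_tool(
  deltas=[
    [0,0.05,0,0,0,0,0],
    [0,0.13,0,0,0,0,0],
    [0,0.24,0,0,0,0,0],
    [0,0.37,0,0,0,0,0],
    [0,0.5,0,0,0,0,0],
  ],
)

```text
time: 5.3
tcp_pos: [0.5711, -0.1855, 0.006]
tool_rot: [-0.049, 0.999, -0.0, 0.001]
wrist_force: [3.7, 0.6, 2.7]
grip_width: 0.0148
grip_force: 59.2
```

Call:
servo_tool(
  deltas=[
    [0,0.13,0,0,0,0,0],
    [0,0.26,0,0,0,0,0],
    [0,0.39,0,0,0,0,0],
    [0,0.5,0,0,0,0,0],
    [0,0.6,0,0,0,0,0],
  ],
)

```text
time: 5.72
tcp_pos: [0.5231, -0.1901, 0.0059]
tool_rot: [-0.049, 0.999, -0.0, 0.0]
wrist_force: [3.3, 0.9, 2.3]
grip_width: 0.0146
grip_force: 59.4
```

Clean, with only about 3 N of friction. 89 mm is out; I'll pull another 50 mm.

Call:
servo_tool(
  deltas=[
    [0,0.13,0,0,0,0,0],
    [0,0.26,0,0,0,0,0],
    [0,0.4,0,0,0,0,0],
    [0,0.55,0,0,0,0,0],
    [0,0.62,0,0,0,0,0],
  ],
)

```text
time: 6.13
tcp_pos: [0.4731, -0.1949, 0.0059]
tool_rot: [-0.049, 0.999, 0.0, -0.0]
wrist_force: [3.8, 0.3, 3.1]
grip_width: 0.0149
grip_force: 59.4
```

Call:
servo_tool(
  deltas=[
    [0,0,0,0,0,0,0],
    [0,0,0,0,0,0,0],
  ],
)

```text
time: 6.3
tcp_pos: [0.4722, -0.1949, 0.0059]
tool_rot: [-0.049, 0.999, 0.0, -0.002]
wrist_force: [-1.1, -0.6, 9.0]
grip_width: 0.0149
grip_force: 60.2
```

```bash
python3 - <<'E'
from h import *
t=viewer.capture("scene");u=viewer.capture("top")
f=lambda im,x,y,w,h:cv2.resize(im[y:y+h,x:x+w],(400,300),interpolation=cv2.INTER_CUBIC)
cv2.imwrite("pics/s5.png",np.hstack([f(u,300,145,133,100),f(t,290,180,133,100)]))
print(env.read_state()["tcp_pos"])
E
```

```text
[ 0.47217366 -0.1948859   0.00590235]
```

View pics/s5.png

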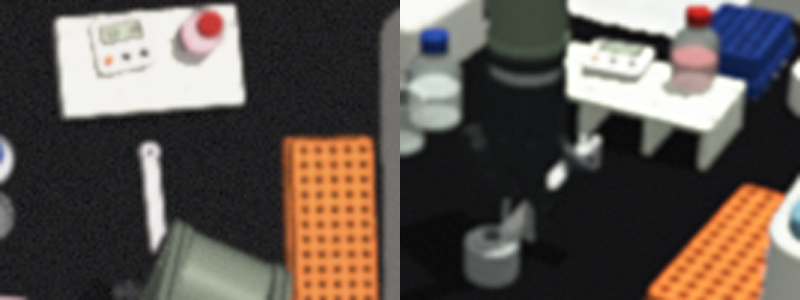

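Foot visible at top crop (150,150), about 30 mm clear of the shelf edge, so the lever is out. Next I'll refine the fixture pose, using the initial top picture and the plate edges, before carrying it over.

Call:
servo_tool(
  deltas=[
    [0,0,-0.06,0,0,0,0],
    [0,0,0,-0.2,0,0,0],
    [0,0,0,-0.5,0,0,0],
    [0,0,0,-0.8,0,0,0],
    [0,0,0,-1,0,0,0],
  ],
)

```text
time: 6.82
tcp_pos: [0.4712, -0.194, 0.0853]
tool_rot: [-0.049, 0.999, 0.001, -0.003]
wrist_force: [0.0, 0.2, -3.9]
grip_width: 0.0147
grip_force: 59.9
```

```bash
python3 - <<'E'
from h import *
np.set_printoptions(precision=4,suppress=True)
s=env.read_state();print(s["tcp_pos"],s["tool_rot"],s["wrist_force"],s["torque"])
g=cv2.cvtColor(cv2.imread("pics/top0.png"),cv2.COLOR_BGR2GRAY).astype(float)
# plate long edges rows 205..245, half-max crossings
L=[];Rr=[]
for r in range(206,245):
    w=g[r,140:195]; mid=(w.max()*.9+30)/2; on=np.where(w>mid)[0]
    x=140+np.arange(len(w)); a,b=on[0],on[-1]
    L.append((x[a]-(w[a]-mid)/(w[a]-w[a-1]),r)); Rr.append((x[b]+(w[b]-mid)/(w[b]-w[b+1]),r))
def fit(P):
    W=np.array([plane("top",p,.01)[:2] for p in P]); q=np.polyfit(W[:,0],W[:,1],1)
    k=abs(W[:,1]-np.polyval(q,W[:,0]))<.003; q=np.polyfit(W[k,0],W[k,1],1); return q,k.sum(),np.std(W[k,1]-np.polyval(q,W[k,0]))
l,r=fit(L),fit(Rr);print(l,r,"yaws",np.arctan(l[0][0]),np.arctan(r[0][0]),"width",abs(l[0][1]-r[0][1]+.5*(l[0][0]-r[0][0]))*np.cos(.25))
c=(l[0]+r[0])/2;print("axis y at cup x .4083:",np.polyval(c,.4083),"at fork .616:",np.polyval(c,.616))
t=g[180:275,125:195]
z=cv2.resize(t,None,fx=6,fy=6,interpolation=cv2.INTER_CUBIC);z=np.clip(z,0,255).astype(np.uint8)
z=cv2.createCLAHE(3,(4,4)).apply(z)
cv2.imwrite("pics/fx.png",z)
E
```

```text
[ 0.4712 -0.194   0.0853] [-0.0494  0.9988  0.0012 -0.0033] [ 0.0317  0.2192 -3.8646] [-0.0487 -0.0648 -0.0478]
(array([-0.2463,  0.6069]), np.int64(36), np.float64(0.0004820488979164561)) (array([-0.2453,  0.5312]), np.int64(39), np.float64(0.0007633431031020891)) yaws -0.2414626670000459 -0.24055628125541187 width 0.07291182958753985
axis y at cup x .4083: 0.46868599882732714 at fork .616: 0.41763604957281075
```

View pics/fx.png

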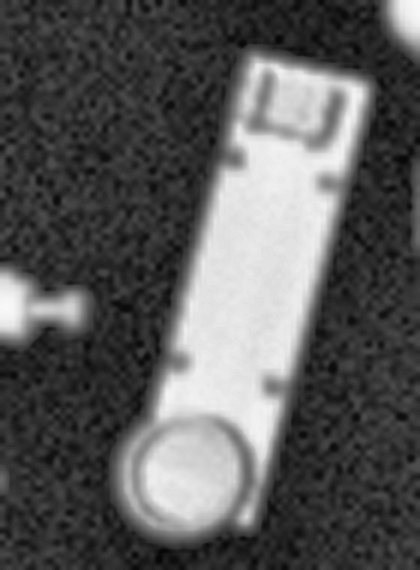

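The enlarged fixture shows the plate running from (300,60) down to (250,525). The cup rim centre is near (183,476) and the fork's U-shape near (300,105). The plate edges give a yaw of −0.241. I'll check this against the scene view while continuing the lift.

Call:
servo_tool(
  deltas=[
    [0,0,0,-0.3,0,0,0],
    [0,0,0,-0.65,0,0,0],
    [0,0,0,-1,0,0,0],
  ],
)

```text
time: 7.07
tcp_pos: [0.4702, -0.1937, 0.164]
tool_rot: [-0.049, 0.999, 0.002, -0.005]
wrist_force: [0.4, -0.9, -5.1]
grip_width: 0.0148
grip_force: 59.7
```

Call:
servo_tool(
  deltas=[
    [0,0,0,-0.3,0,0,0],
    [0,0,0,-0.65,0,0,0],
    [0,0,0,-1,0,0,0],
    [0,0,0,-1.0,0,0,0],
  ],
)

```text
time: 7.4
tcp_pos: [0.4742, -0.1954, 0.2487]
tool_rot: [-0.049, 0.999, -0.001, 0.001]
wrist_force: [1.2, 0.0, -3.2]
grip_width: 0.015
grip_force: 60.0
```

```bash
python3 - <<'E'
from h import *
np.set_printoptions(precision=4,suppress=True)
k=400/107;kk=300/80
up=lambda u,v:(125+(u-400+.5)/k-.5,160+(v-300+.5)/kk-.5)
for n,a,b in(("front edge",(515,490),(640,442)),("back edge",(560,437),(685,394))):
    A,B=plane("scene",up(*a),.01),plane("scene",up(*b),.01);print(n,A,B,np.arctan2(B[1]-A[1],B[0]-A[0]))
print("cup rim scene",plane("scene",up(511,433),.047),"top",plane("top",(155.1,258.9),.047))
print("fork scene ~",plane("scene",up(702,362),.047))
s=cv2.imread("pics/scene0.png")[160:240,125:232];t=cv2.imread("pics/top0.png")[185:220,150:197]
s=cv2.resize(s,(800,600),interpolation=cv2.INTER_CUBIC)
cv2.imwrite("pics/fx2.png",s)
st=env.read_state();print(st["tcp_pos"],st["q"].round(2))
E
```

```text
front edge [0.3769 0.4351 0.01  ] [0.5081 0.4108 0.01  ] -0.18306710070343396
back edge [0.4728 0.4828 0.01  ] [0.6081 0.4511 0.01  ] -0.23009573237781122
cup rim scene [0.4054 0.4657 0.047 ] top [0.4076 0.4674 0.047 ]
fork scene ~ [0.616  0.4302 0.047 ]
[ 0.4742 -0.1954  0.2487] [-0.41  0.21  1.67 -0.    1.26 -2.08]
```

View pics/fx2.png

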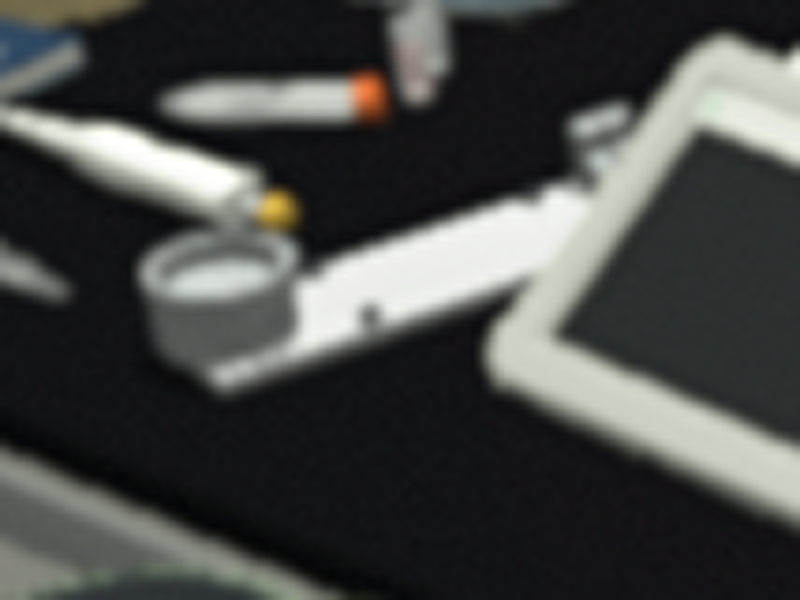

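The zoomed scene view shows the cup rim centred at (220,267), with the plate running right to the screen and the far fork tine at (600,120). I'll settle the cup position with intensity profiles.

```bash
python3 - <<'E'
from h import *
np.set_printoptions(precision=4,suppress=True,linewidth=200)
t=cv2.imread("pics/top0.png");g=cv2.cvtColor(t,cv2.COLOR_BGR2GRAY)
print("cup cols 140..172");print(g[245:274,140:172])
print("fork");print(g[187:208,160:192])
s=cv2.cvtColor(cv2.imread("pics/scene0.png"),cv2.COLOR_BGR2GRAY).astype(float)
E=[[],[]]
for c in range(168,193):
    w=s[175:220,c];m=110;on=np.where(w>130)[0];a,b=on[0],on[-1]
    E[0].append((c,175+a-(w[a]-m)/(w[a]-w[a-1])));E[1].append((c,175+b+(w[b]-m)/(w[b]-w[b+1])))
for e in E:
    W=np.array([plane("scene",p,.01)[:2] for p in e]);
    q=np.polyfit(W[:,0],W[:,1],1);k=abs(W[:,1]-np.polyval(q,W[:,0]))<.0025;q=np.polyfit(W[k,0],W[k,1],1);print(q,np.arctan(q[0]),k.sum(),np.std(W[k,1]-np.polyval(q,W[k,0])),"y at .408,.5,.616",np.polyval(q,[.408,.5,.616]))
E
```

```text
cup cols 140..172
[[ 33  29  34  29  32  36  31  30  25  42  81 154 216 225 223 223 224 226 223 225 224 225 223 224 223 223 224 223 212 170 144 143]
 [ 28  29  28  33  29  36  32  26  31  46  99 173 219 225 222 223 225 225 225 224 224 224 225 224 224 222 224 224 221 211 198 180]
 [ 26  31  28  32  35  31  29  30  27  54 120 188 219 222 221 220 222 223 224 223 224 223 224 223 223 223 224 227 227 224 220 197]
 [ 32  32  29  25  31  33  35  26  34  64 138 202 220 218 211 210 212 212 214 216 218 218 222 223 222 223 225 227 226 227 220 185]
 [ 30  25  34  32  32  34  29  36  45  78 143 199 210 203 198 199 199 197 190 185 182 185 202 215 220 224 225 228 226 225 214 166]
 [ 25  26  36  33  28  33  32  49  78 115 158 185 188 183 179 181 182 186 187 181 168 151 159 183 204 222 225 227 227 224 209 139]
 [ 35  35  29  31  24  33  44  81 126 156 165 165 169 178 188 186 190 192 190 183 180 166 141 137 168 207 223 227 226 224 199 120]
 [ 31  30  25  23  34  44  72 120 159 164 153 160 183 196 200 201 200 200 196 187 184 188 175 131 129 177 217 225 227 219 181 102]
 [ 33  30  28  30  34  63 114 160 
[... 5018 characters left out ...]
5 161 162 182 217 226 224 185 105  41  34  32  37  36  31  31]
 [ 36  53  90 126 146 183 222 228 228 229 230 229 230 229 227 223 213 208 211 218 226 229 218 157  78  37  32  29  30  28  32  31]
 [ 40  64 102 110 119 171 219 226 229 228 229 229 229 229 229 227 226 226 227 228 229 230 212 135  62  34  35  28  27  37  27  21]
 [ 53 104 142 143 143 177 219 227 228 229 229 230 229 230 229 229 227 229 228 227 228 225 197 117  49  25  27  30  30  26  33  27]]
[0.457 0.241] 0.42863792734480394 1 0.0 y at .408,.5,.616 [0.4274 0.4695 0.5225]
[-0.2642  0.531 ] -0.25826989170865333 4 1.8414459102630865e-05 y at .408,.5,.616 [0.4232 0.3989 0.3683]<stdin>:13: RankWarning: Polyfit may be poorly conditioned
```

The profiles fix the cup rim centre at about px (154.4,259.2) and the fork at about (171.9,196.5). That gives cup ≈ (0.4065,0.4695) and fork ≈ (0.615,0.418), yaw −0.2415, spacing about 0.215, which agrees with the plate edge. Now the carry.

Call:
servo_tool(
  deltas=[
    [0,-0.01,0.1,-0.06,0,0,0],
    [0,-0.03,0.3,-0.12,0,0,0],
    [0,-0.05,0.53,-0.18,0,0,0],
    [0,-0.065,0.76,-0.24,0,0,0],
    [0,-0.085,1,-0.25,0,0,0],
  ],
)

```text
time: 7.82
tcp_pos: [0.4709, -0.1131, 0.2629]
tool_rot: [-0.049, 0.999, 0.001, -0.004]
wrist_force: [0.1, -0.3, -3.9]
grip_width: 0.0147
grip_force: 59.8
```

Call:
servo_tool(
  deltas=[
    [0,-0.02,0.25,0,0,0,0],
    [0,-0.04,0.5,0,0,0,0],
    [0,-0.065,0.75,0,0,0,0],
    [0,-0.085,1,0,0,0,0],
  ],
)

```text
time: 8.15
tcp_pos: [0.4693, -0.0328, 0.2621]
tool_rot: [-0.049, 0.999, 0.001, -0.005]
wrist_force: [0.9, 0.4, -4.2]
grip_width: 0.0142
grip_force: 59.8
```

Call:
servo_tool(
  deltas=[
    [0,-0.02,0.25,0,0,0,0],
    [0,-0.04,0.5,0,0,0,0],
    [0,-0.065,0.75,0,0,0,0],
    [0,-0.085,1,0,0,0,0],
  ],
)

```text
time: 8.48
tcp_pos: [0.4682, 0.047, 0.2621]
tool_rot: [-0.049, 0.999, -0.0, -0.005]
wrist_force: [0.6, -0.1, -5.3]
grip_width: 0.0149
grip_force: 59.8
```

Call:
servo_tool(
  deltas=[
    [0,-0.02,0.25,0,0,0,0],
    [0,-0.04,0.5,0,0,0,0],
    [0,-0.065,0.75,0,0,0,0],
    [0,-0.085,1,0,0,0,0],
  ],
)

```text
time: 8.82
tcp_pos: [0.4671, 0.1268, 0.2621]
tool_rot: [-0.049, 0.999, -0.001, -0.004]
wrist_force: [0.9, -0.7, -4.8]
grip_width: 0.0146
grip_force: 59.8
```

Call:
servo_tool(
  deltas=[
    [0,-0.02,0.25,0,0,0,0],
    [0,-0.04,0.5,0,0,0,0],
    [0,-0.065,0.75,0,0,0,0],
    [0,-0.085,1,0,0,0,0],
  ],
)

```text
time: 9.15
tcp_pos: [0.4662, 0.2067, 0.262]
tool_rot: [-0.049, 0.999, -0.002, -0.004]
wrist_force: [-0.1, -0.5, -4.6]
grip_width: 0.0146
grip_force: 59.8
```

Call:
servo_tool(
  deltas=[
    [0,-0.02,0.25,0,0,0,0],
    [0,-0.04,0.5,0,0,0,0],
    [0,-0.065,0.75,0,0,0,0],
    [0,-0.085,1,0,0,0,0],
  ],
)

```text
time: 9.48
tcp_pos: [0.4653, 0.2866, 0.2618]
tool_rot: [-0.049, 0.999, -0.002, -0.004]
wrist_force: [-0.0, 0.2, -4.9]
grip_width: 0.0146
grip_force: 59.8
```

Call:
servo_tool(
  deltas=[
    [0,-0.02,0.25,0,0,0,0],
    [0,-0.04,0.5,0,0,0,0],
    [0,-0.065,0.75,0,0,0,0],
    [0,-0.085,1,0,0,0,0],
  ],
)

```text
time: 9.82
tcp_pos: [0.4644, 0.3667, 0.2616]
tool_rot: [-0.049, 0.999, -0.003, -0.004]
wrist_force: [0.6, -0.6, -4.0]
grip_width: 0.0151
grip_force: 59.8
```

Call:
servo_tool(
  deltas=[
    [0,-0.02,0.25,0,0,0,0.035],
    [0,-0.04,0.5,0,0,0,0.075],
    [0,-0.065,0.75,0,0,0,0.115],
    [0,-0.085,0.95,0,0,0,0.15],
    [0,-0.085,1,0,0,0,0.162],
  ],
)

```text
time: 10.23
tcp_pos: [0.4634, 0.4486, 0.2608]
tool_rot: [0.121, 0.993, -0.003, -0.003]
wrist_force: [0.3, 0.1, -4.0]
grip_width: 0.0146
grip_force: 59.9
```

Call:
servo_tool(
  deltas=[
    [0,0,0,0,0,0,0],
    [0,0,0,0,0,0,0],
    [0,0,0,0,0,0,0],
    [0,0,0,0,0,0,0],
  ],
)

```text
time: 10.57
tcp_pos: [0.4654, 0.4464, 0.2648]
tool_rot: [0.12, 0.993, -0.001, -0.001]
wrist_force: [0.1, 0.7, -3.7]
grip_width: 0.0147
grip_force: 59.8
```

```bash
cat >w.py <<'E'
from h import *
import sys
z=float(sys.argv[1])
s=env.read_state();M=R.from_quat(s["tool_rot"]).as_matrix()
print(s["time"],s["tcp_pos"].round(4),(M.T@(np.array([.4651,.4545,z])-s["tcp_pos"])/.08).round(3),"yaw",np.arctan2(-M[1,0],-M[0,0]),"zaxis",M[:,2].round(4),s["q"].round(2),s["grip_force"],s["torque"],s["wrist_force"])
E
python3 w.py .104
```

```text
10.5667 [0.4654 0.4464 0.2648] [0.025 0.102 2.009] yaw -0.24103129858187128 zaxis [-0.0017 -0.0019 -1.    ] [ 0.75  0.42  1.33 -0.    1.4  -0.58] 59.83317017555237 [-0.05238685 -0.00807456  0.01392741] [ 0.05800539  0.70153066 -3.67262715]
```

Call:
servo_tool(
  deltas=[
    [0,0.025,0.1,0.2,0,0,0],
    [0,0.025,0.1,0.4,0,0,0],
    [0,0.025,0.1,0.6,0,0,0],
    [0,0.025,0.1,0.8,0,0,0],
    [0,0.025,0.1,1,0,0,0],
  ],
)

```text
time: 10.98
tcp_pos: [0.4657, 0.4548, 0.1851]
tool_rot: [0.12, 0.993, -0.0, -0.0]
wrist_force: [0.6, -0.1, -4.1]
grip_width: 0.015
grip_force: 59.9
```

Call:
servo_tool(
  deltas=[
    [0,0,0,0.15,0,0,0],
    [0,0,0,0.3,0,0,0],
    [0,0,0,0.4,0,0,0],
    [0,0,0,0.4,0,0,0],
    [0,0,0,0.4,0,0,0],
  ],
)

```text
time: 11.4
tcp_pos: [0.4658, 0.4553, 0.1537]
tool_rot: [0.12, 0.993, -0.0, -0.0]
wrist_force: [0.5, -1.1, -4.0]
grip_width: 0.0147
grip_force: 59.8
```

```bash
python3 w.py .104; python3 - <<'E'
from h import *
t=viewer.capture("top");v=viewer.capture("scene");cv2.imwrite("pics/t9.png",t);cv2.imwrite("pics/v9.png",v)
f=lambda im,x,y,w,h:cv2.resize(im[y:y+h,x:x+w],(400,600),interpolation=cv2.INTER_CUBIC)
cv2.imwrite("pics/m9.png",np.hstack([f(t,130,180,67,100),f(v,125,120,80,120)]))
E
```

```text
11.4 [0.4658 0.4553 0.1537] [ 0.006 -0.011  0.621] yaw -0.2411451446604837 zaxis [-4.e-04 -4.e-04 -1.e+00] [ 0.76  0.49  1.49  0.    1.16 -0.57] 59.773521423339844 [ 0.05966095 -0.00508391  0.00707843] [ 0.51190332 -1.07513766 -4.02565374]
```

View pics/m9.png

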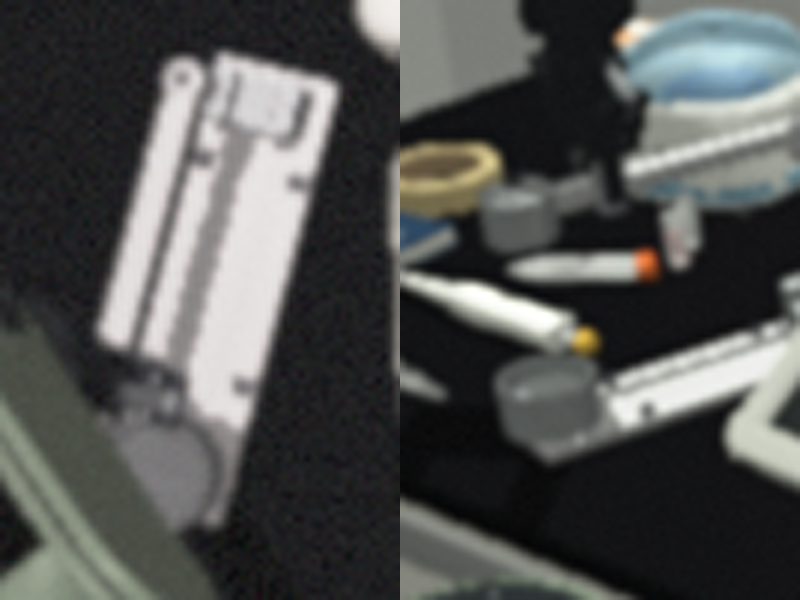

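The picture shows the lever held at the fixture, with the foot cap at left-crop (181,77) and its bar parallel to the plate. The boss is seen at right-crop (520,215), above the cup at (548,390). Checking the foot by ray casting.

```bash
python3 - <<'E'
from h import *
np.set_printoptions(precision=4,suppress=True)
p=(130+181.5/(400/67)-.5,180+77.5/6-.5);s=env.read_state()
print("foot seen",plane("top",p,.181),"by arm",s["tcp_pos"][:2]+.1545*np.array([.971,-.239]))
g=cv2.cvtColor(cv2.imread("pics/t9.png"),cv2.COLOR_BGR2GRAY).astype(float);W=[]
for r in range(200,232):
    c=130+(181-(r-193)*.27*6)/6; w=g[r]; x=np.arange(560); k=abs(x-c)<8
    on=np.where(k&(w>130))[0]; a=on[0]; b=a
    while w[b+1]>130:b+=1
    l=a-(w[a]-125)/(w[a]-w[a-1]); e=b+(w[b]-125)/(w[b]-w[b+1])
    if 3<e-l<7.5: W.append(plane("top",((l+e)/2,r),.176)[:2])
W=np.array(W);q=np.polyfit(W[:,0],W[:,1],1);print(len(W),"yaw",np.arctan(q[0]),"y at x .56",np.polyval(q,.56),"arm line",s["tcp_pos"][1]-(.56-s["tcp_pos"][0])*.2459,np.std(W[:,1]-np.polyval(q,W[:,0])))
print("cup",plane("top",(154.4,259.2),.047),"fork",plane("top",(171.9,196.5),.047))
# scene: boss top centre by ray at .1477+.041, cup rim
k=400/80
for n,u,v,z in(("boss",521,193,.1887),("cup",548,370,.047)):print(n,plane("scene",(125+(u-400+.5)/5-.5,120+(v+.5)/5-.5),z))
E
```

```text
foot seen [0.6163 0.4171 0.181 ] by arm [0.6163 0.419 ]
32 yaw -0.24393056084566492 y at x .56 0.43024311226682344 arm line 0.4328732512852833 0.00016026267272453183
cup [0.4066 0.4697 0.047 ] fork [0.6163 0.4165 0.047 ]
boss [0.3965 0.4505 0.1887]
cup [0.4129 0.4752 0.047 ]
```

The foot is seen at (0.616,0.417) and the fork at (0.616,0.4165), so they agree to about 1 mm. Lowering to the hover height.

Call:
servo_tool(
  deltas=[
    [0,0,-0.01,0.15,0,0,0],
    [0,0,-0.01,0.3,0,0,0],
    [0,0,-0.01,0.45,0,0,0],
    [0,0,-0.01,0.56,0,0,0],
    [0,0,-0.01,0.62,0,0,0],
  ],
)

```text
time: 11.92
tcp_pos: [0.4655, 0.4548, 0.1036]
tool_rot: [0.12, 0.993, -0.0, -0.0]
wrist_force: [-0.2, -0.2, -5.1]
grip_width: 0.0151
grip_force: 59.9
```

Call:
servo_tool(
  deltas=[
    [0,0,0,0,0,0,0],
    [0,0,0,0,0,0,0],
    [0,0,0,0,0,0,0],
    [0,0,0,0,0,0,0],
    [0,0,0,0,0,0,0],
  ],
)

```text
time: 12.33
tcp_pos: [0.4659, 0.4552, 0.1048]
tool_rot: [0.12, 0.993, 0.001, 0.0]
wrist_force: [-0.3, -0.5, -2.8]
grip_width: 0.0149
grip_force: 59.9
```

```bash
python3 w.py .104; python3 - <<'E'
from h import *
# boss/cup outlines in the scene view (grey profiles) at hover
v=viewer.capture("scene");d=cv2.absdiff(v,cv2.imread("pics/v9.png")).max(2)
g=cv2.cvtColor(v,cv2.COLOR_BGR2GRAY);np.set_printoptions(linewidth=220)
print(g[158:206:2,138:172])
print(env.read_state()["joint_velocities"].round(4))
E
```

```text
12.3333 [0.4659 0.4552 0.1048] [ 0.008 -0.011  0.01 ] yaw -0.24088786363217846 zaxis [ 0.001  0.001 -1.   ] [ 0.76  0.53  1.55  0.    1.05 -0.57] 59.860239028930664 [ 0.04359255 -0.04520118  0.00485142] [-0.29278128 -0.49511868 -2.84141118]
[[110 110 110 111 111 104  86  54  29  19  19  19  19  19  19  18  20  19  19  22  21  21  23  22  20  22  22  21  23  22  20  21  20  22]
 [106 104 102  92  77  58  37  20  18  18  19  19  19  20  19  19  18  19  18  20  19  20  19  22  22  24  22  21  23  22  20  21  21  23]
 [ 59  46  37  31  22  18  18  18  18  18  18  19  20  17  20  19  19  17  18  19  20  19  20  22  23  21  21  20  21  21  21  22  24  28]
 [ 18  18  18  18  18  18  20  18  18  19  19  20  18  19  20  19  19  18  20  18  18  18  24  31  40  34  25  22  23  23  20  18  19  24]
 [ 17  17  20  20  18  18  19  20  18  19  18  19  21  19  18  18  16  18  17  19  18  20  20  27  38  36  37  50  55  40  24  19  47 107]
 [ 19  18  19  20  18  16  18  21  25  27  26  30  28  33  42  46  42  36  28  22  20  23  34  50  67  76  79  83  79  57  30  18  37  95]
 [ 18  18  18  19  20  32
[... 1827 characters left out ...]
 103 109 112 114 115 116 116 115 116 116 113 108 102  95  84  71  62  63 100 164 211 225 219]
 [ 18  20  20  17  20  38  69  92  99 109 130 145 148 142 137 127 117 112 108 104 101  98  91  85  80  83  98 117 125 128 144 164 174 168]
 [ 17  19  19  16  15  22  45  70  83  90  98 103 108 105 100  96  91  91  89  87  86  83  81  82  80  82  97 121 135 139 160 206 234 235]
 [ 11  13  12  11   9  13  33  60  80  86  87  87  88  85  85  86  87  88  87  86  86  86  84  83  80  80  90 115 132 137 150 179 207 217]
 [ 10  13  11  14  10  11  23  49  72  85  89  88  88  86  85  87  87  89  87  87  87  86  84  83  83  93 106 125 136 139 137 132 132 142]]
[-0.0007  0.0021  0.0038  0.0006  0.0011  0.0002]
```

```bash
python3 - <<'E'
from h import *
c=viewer.camera_params("scene");T=np.linalg.inv(c["cam_to_world"]);K=np.array(c["intrinsics"])
def pr(p):
    a=K@(T@np.append(p,1))[:3];return (a[:2]/a[2]).round(1)
for z in(.047,.03,.099,.12,.14):print(z,pr([.4066,.4695,z]))
E
```

```text
0.047 [153.9 194.7]
0.03 [154.6 199.1]
0.099 [151.6 180.9]
0.12 [150.6 175.2]
0.14 [149.7 169.7]
```

The scene view agrees: cup column 153.8 against 153.9 predicted, boss 150.4 against 150.6. The lever is level, still and clear of the fixture.

```bash
python3 -c "
from bench import env;print(env.job_done())"
```

```text
the job is handed in; nothing more can be done
None
```

I handed the job in with the lever drawn out cleanly and gripped at its balance point. It is held level and still about 5 cm above the seats, with boss over cup and foot over fork by camera check; no judge's verdict came back.

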